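Wipe the jig clean and hold a terminal strip against the sprung stop

ROBOT

A 7-joint arm with a two-finger parallel gripper is mounted at the origin on a cart in front of the work surface, level with it; the furniture and walls round the work are solid. World frame = base frame: x ahead of the robot, y to its left, z up, the work surface at z = 0. Lengths are in mm, angles in rad, forces in N, time in s.
With the tool pointing down it reaches from about 400 to 875 mm from the base axis. Payload 4.4 kg.
Tool frame: the origin (TCP) lies midway between the tips of the shut fingers; the grasp point (between the pads) lies 19 mm behind it; z points along the fingers, y is the line along which they close (so a half turn about z gives the same grasp; the last joint's range is limited). The gripper opens to 85 mm and grips with 20 to 120 N. Pads are 22 mm wide; open, the fingers measure 114 mm over their backs; the gripper's body (76 mm by 85 mm) begins 54 mm behind the grasp point. The pads swing forward as they close: fully open they stand 13 mm farther back than shut.
Start: joints at [-1.23, 0.628, 0.038, 1.517, -0.027, 0.996, -0.02], TCP at [257.165, 596.979, 231.313] pointing down, gripper open.
Joint ranges: [-3.06, 3.06], [-0.37, 2.12], [-1.25, 1.32], [0.18, 2.47], [-1.1, 4.24], [0.23, 1.98], [-2.94, 2.94]. Speed limits (rad/s): [2.57, 2.57, 3.14, 3.14, 3.14, 3.14, 3.14].

INTERFACE

Orientations are given as [roll, pitch, yaw] about the fixed x, y, z axes, in that order (R = Rz(yaw) Ry(pitch) Rx(roll)).
In Python, from cell import telemetry, eyes, ctrl, finder gives the robot as it stands.
- The arm moves only by the tool move_arm, never from a script. Its argument "steps" is a list of rows, each a list of 7 numbers: the turn, a rotation vector about the world's x, y, z in degrees, then the shift along the world's x, y, z in m, then the finger opening in m, from 0 to 0.0854. A call has 1 to 5 rows; each row shifts and turns the commanded pose from where the row before left it; what a row does not reach is not made up. A row lasts 1/10 s, in which the tool goes at most 50 mm and 8.59 degrees, less where a joint would pass 70% of its speed; a pose out of reach is approached as far as the arm can. A call with a gripper value outside its range is refused whole. The fingers move at their own pace and stop on an object; the grip force is fixed at half the most. Time passes only in rows, so rows that do not move let the fingers close. It gives the time, the measured TCP pose, the force, the opening and the grip force at its end, in the units of the state.
- telemetry.read_state(): the state, without advancing time (a new reading comes with each control period).
- eyes.get_image(name): name is "side" or "top"; returns (picture, depth): 384x512x3 uint8, blue, green, red; 384x512 float32, mm along the optical axis (not along the pixel's ray), 0 where there is no reading.
- eyes.calibration(name): a dict with "fx", "fy", "cx", "cy" (pixels), "distortion" ([k1, k2, p1, p2, k3] as OpenCV has them; the pictures are not rectified), "position" and "attitude" of the camera in the world. Camera axes: x right, y down, z forward; pixel columns grow to the right and rows downward; lengths in mm; the calibration is good to about 2 mm. A picture is of the moment at which its call begins. calibration takes no time and is no camera call.
- ctrl.finish_job(): hands the job in; it is judged then, once.
Trained networks look in the newest picture that a camera, given by its name, has taken for a name from the list of things; names that differ only in an ending like _2 or _b are one class to them, and where a whole thing is asked for, a point or a joint stands for the part that bears it (a point fixed in the world has none). Each returns a list of dicts, best first, with "confidence" (0 to 1); they miss things now and then, are a little off and sometimes report something else, mostly with a low value. They report only what shows in the picture. A call takes as long as a camera call. They do not tell look-alikes from the thing itself.
- finder.boxes_of(camera, name): "location" ([x, y, z] in mm, in the coordinates of the camera as it stood for that picture, good to about 4 mm: the middle of the surface that is visible of it).
- finder.cut_out(camera, name): "mask" (384x512 bool, what is visible of it).
- finder.pinpoint(camera, name): "location" ([x, y, z] in mm, in the coordinates of the camera as it stood for that picture, good to about 4 mm: a listed point, or the origin of a listed thing).
The state is a dict: "clock": time; "qpos": joint angles; "qd": joint speeds; "tau": joint torques, N m; "eef_pos": TCP position; "tool_rot": TCP orientation; "force": force on the tool from outside, world axes, zero at the start; "torque": the same for the moment, N m; "width": finger opening in mm; "gripper_force": force on a finger pad.
Only numpy, scipy, OpenCV 4.12 (cv2) and the standard library are available. Lean on these libraries where they do the work, as an engineer would, in place of code of your own. Each camera call takes 0.05 s, during which the arm holds its last target. There are 200 camera calls.

TASK

Be my third hand at the fastening jig: first wipe the three punched steel slugs off the jig plate with the wooden scraper block held in the gripper (do not touch the slugs with the fingers) and lay the block back on the bench clear of the jig. Then fetch the terminal strip, set it flat on the plate, lengthwise between the two scribed lines, and press its end squarely against the sprung stop so that the pointer stands between the two marks (about 11 N), without ever driving the stop to the end of its travel. Finish holding it there: keep gripping and pressing steadily, do not let go, so that I can screw it down; leave the other things on the bench alone.

Things in the scene. Friction and masses are not known exactly. Their poses are not given: they have to be found in the camera images.
- jig: Jig fixed to the bench: aluminium plate 130 (x) x 230 (y) x 16 mm, top face at z = 16 mm, no rims. Origin: centre of its underside. A grey spring housing (56 x 40 mm) stands at the -y end, y = -112 to -72; with scale and pointer it rises 36 mm above the plate. Two dark scribed lines run along y at x = -13 and +13 mm; the strip belongs midway between them (x = 0).
- stop_face (a point): Centre of the sprung stop's contact face, 9 mm above the plate, at jig x = 0; moves with the stop; axes as the jig's. Its steel pad is 44 mm wide (x), 8 mm thick, from 1 to 29 mm above the plate; the face looks along the jig's +y. At rest it lies at jig y = -55 mm.
- stop (a joint): Travel of the sprung stop in m: 0 at rest, grows as it is pushed along the jig's -y, end of travel 0.020. Linear spring without preload, 1 N per mm (0.011 = 11 N). Its pointer moves over a white scale on the housing's top; the two dark marks stand for 7 and 15 mm of travel (7 and 15 N).
- scraper: Scraper block: wooden bar 24 (x) x 110 (y) x 54 mm high with a grey plastic wiping edge, 16 mm thick and 10 mm high, along its whole underside; about 0.16 kg. Stands upright on the bench. Origin at the centre of its underside. Gripped from above across its 24 mm.
- strip: White screw terminal strip, 17 (x) x 94 (y) x 18 mm high, about 30 g; origin at the centre of its underside. Lies on the bench. Gripped from above across its 17 mm; both ends are alike.
- slug_1: Punched-out steel slug: disc 22 mm across, 4 mm thick, 12 g; origin at the centre of its underside. Starts lying flat on the jig plate, within 31 mm of the centre line and between jig y = -13 and +75 mm.
- slug_2: Steel slug like slug_1, on the same plate.
- slug_3: Steel slug like slug_1, on the same plate.
- tape_measure: Tape measure, 38 x 74 x 65 mm, a bystander standing right of the jig; origin under its centre.
- connector_carton: Small brown carton, 96 x 62 x 46 mm, a bystander beyond the jig; origin under its centre.
- breaker: Loose circuit breaker, 92 x 18 x 78 mm, a bystander at the back; origin under its centre.
There are look-alikes about, which are no part of the job. Of the things like the strip, leave any that is turquoise or yellow; of the rest the larger one is meant.

How it is judged (in metres and radians):
On the way:
1. all three slugs are wiped off the plate while the gripper holds the scraper block (height (world z) of each of slug_1, slug_2, slug_3 below 0.0135 m and contact force between the fingers and scraper above 1 N), for 0.1 s.
At the end, for the whole second after the job is handed in: Gripper holds the strip pressed on the stop, travel 7 to 15 mm; strip flat on the plate (3 mm, 0.1 rad), centred within 8 mm, aligned within 0.12 rad; slugs below the plate top; scraper block on the bench, released, clear of the jig (value of joint stop between 0.007 and 0.015 m and contact force between strip and jig above 6 N and contact force between the fingers and strip above 3 N and y of strip in the frame of stop_face between 0.044 and 0.05 m and x of strip in the frame of jig between -0.008 and 0.008 m and z of strip in the frame of jig between 0.013 and 0.019 m and angle between the y axis of strip and the y axis of jig, either way round below 0.12 rad and angle between strip's own z axis and vertical below 0.1 rad and linear speed of strip below 0.01 m/s and height (world z) of each of slug_1, slug_2, slug_3 below 0.0135 m and height (world z) of scraper below 0.03 m and contact force between scraper and jig below 0.1 N and contact force between scraper and the fingers below 0.1 N and contact force between scraper and strip below 0.1 N and linear speed of scraper below 0.02 m/s); the arm keeps its last pose, push and grip.
It fails at once if a slug is touched by the fingers (contact force between the fingers and slug_1 above 0.5 N or contact force between the fingers and slug_2 above 0.5 N or contact force between the fingers and slug_3 above 0.5 N).
It fails at once if the stop is driven to the end of its travel (value of joint stop above 0.0195 m).
It fails at once if a bystander is moved by more than 20 mm (distance of any of tape_measure, connector_carton, breaker from where it was at the start of the episode above 0.02 m).
It also fails if it takes over 58 s, if anything falls off the work surface, if the arm or the gripper's body presses on something with over 40 N, if the wrist force passes 120 N, or if a joint passes its speed limit or range.

## Working session

There is one attempt and no reset: what is moved stays moved. The work goes in short steps, Python scripts to look and compute and a tool call to move; the robot and the scene stay as the last step left them, time stands still between calls to the robot, and variables do not carry over. Pictures are saved under pics/ and viewed, at most 10 in all, crops included, and the job is handed in when it is done.

Besides the shell and the picture viewer there is one more tool, called after "Call:" as a command line: name --pt "numbers of a row" for each row, then --argument value for the rest. move_arm: Moves the arm, as the interface text tells. Its arguments: {"type":"object","properties":{"steps":{"type":"array"}},"required":["steps"]}

```bash
mkdir -p pics; ls; cat > h.py <<'E'
import numpy as np, cv2
from scipy.spatial.transform import Rotation as R
from cell import telemetry, eyes, ctrl, finder
def cam(n):
    c=eyes.calibration(n); K=np.array([[c['fx'],0,c['cx']],[0,c['fy'],c['cy']],[0,0,1.]])
    a=np.array(c['attitude'],float)
    Rm=a if a.shape==(3,3) else R.from_euler('xyz',a).as_matrix()
    return K,np.array(c['distortion'],float),np.array(c['position'],float),Rm
def w(n,p):
    K,d,t,Rm=cam(n); return Rm@np.array(p,float)+t
def px(n,P):
    K,d,t,Rm=cam(n); q=(np.atleast_2d(P)-t)@Rm
    return cv2.projectPoints(q,np.zeros(3),np.zeros(3),K,d)[0][:,0]
def cloud(n,dep):
    K,d,t,Rm=cam(n); v,u=np.mgrid[:384,:512]
    r=cv2.undistortPoints(np.stack([u,v],-1).reshape(-1,1,2).astype(float),K,d)[:,0]
    P=np.c_[r,np.ones(len(r))]*dep.reshape(-1,1)
    P=P@Rm.T+t; P[dep.ravel()==0]=np.nan
    return P.reshape(384,512,3)
E
python3 - <<'E'
from h import *
for n in('top','side'):
    im,d=eyes.get_image(n); cv2.imwrite(f'pics/{n}0.png',im); np.save(f'{n}0.npy',d)
    print(eyes.calibration(n))
    for k in('jig','stop_face','scraper','strip','slug_1','tape_measure','connector_carton','breaker'):
        for r in finder.pinpoint(n,k):
            P=w(n,r['location']); print(n,k,round(r['confidence'],2),P.round(),px(n,P)[0].round())
print(telemetry.read_state())
E
```

```text
pics
{'fx': 486.8178293048921, 'fy': 486.8178293048921, 'cx': 258.72654121865503, 'cy': 195.36814202110185, 'distortion': array([-0.18518411,  0.        ,  0.        ,  0.        ,  0.        ]), 'position': array([ 509.67125557,  117.80079572, 1255.01880083]), 'attitude': array([-3.08837947, -0.00628023, -1.56342987])}
top jig 0.96 [472.  80.  -0.] [270. 236.]
top jig 0.37 [455.  82.  16.] [270. 243.]
top stop_face 0.48 [463.  27.  21.] [291. 240.]
top scraper 0.56 [597. 361.   1.] [162. 187.]
top strip 0.78 [432. 355.   3.] [163. 251.]
top strip 0.72 [709. 383.  -1.] [155. 144.]
top strip 0.71 [610. 237.  -3.] [210. 182.]
top strip 0.53 [498. 452.  -4.] [128. 224.]
top strip 0.42 [461. 113.  15.] [257. 240.]
top slug_1 0.62 [461. 116.  17.] [256. 240.]
top slug_1 0.53 [460.  79.  18.] [271. 241.]
top slug_1 0.45 [455. 144.  20.] [245. 243.]
top tape_measure 0.69 [ 456. -218.   -2.] [384. 243.]
top connector_carton 0.62 [731.  77.  -1.] [272. 136.]
top breaker 0.87 [713. 253.  -3.] [205. 143.]
{'fx': 364.2547245829574, 'fy': 364.2547245829574, 'cx': 257.33015316276806, 'cy': 190.323
[... 943 characters left out ...]
.9, 'qpos': array([-1.22975896,  0.62836916,  0.03849044,  1.51741994, -0.02700636,
        0.99629497, -0.02000155]), 'qd': array([-1.14837439e-03, -7.18869446e-05, -2.17683020e-03, -1.44329964e-04,
        7.59154454e-04, -5.64867322e-04,  8.16691973e-04]), 'tau': array([-1.60226177e-04, -5.63260818e+01,  1.22564759e+00, -1.93787670e+01,
        1.09766601e-02,  1.76261470e-03,  4.41812944e-06]), 'eef_pos': array([257.18082766, 596.96535249, 231.32684903]), 'tool_rot': array([ 3.14156707e+00, -4.89222321e-05,  2.73473256e+00]), 'force': array([-0.1386527 , -0.4703155 ,  0.30711242]), 'torque': array([ 0.00809992, -0.06236727,  0.02771617]), 'gripper_force': 0.0, 'width': 85.10010663007343}
```

```bash
python3 - <<'E'
import cv2
a=cv2.imread('pics/top0.png')[90:310,90:410]; cv2.imwrite('pics/top0c.png',cv2.resize(a,(800,550),interpolation=cv2.INTER_CUBIC))
a=cv2.imread('pics/side0.png')[130:330,160:400]; cv2.imwrite('pics/side0c.png',cv2.resize(a,(720,600),interpolation=cv2.INTER_CUBIC))
E
```

```text
(no output)
```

View pics/top0c.png

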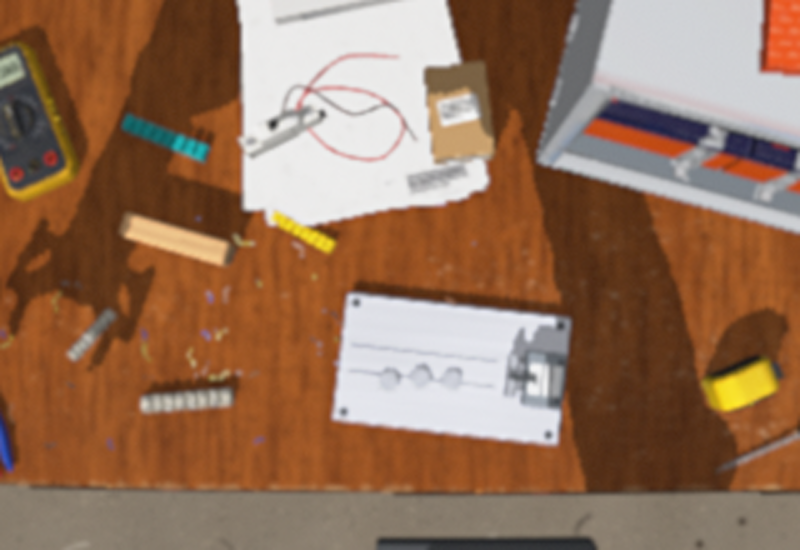

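View pics/side0c.png

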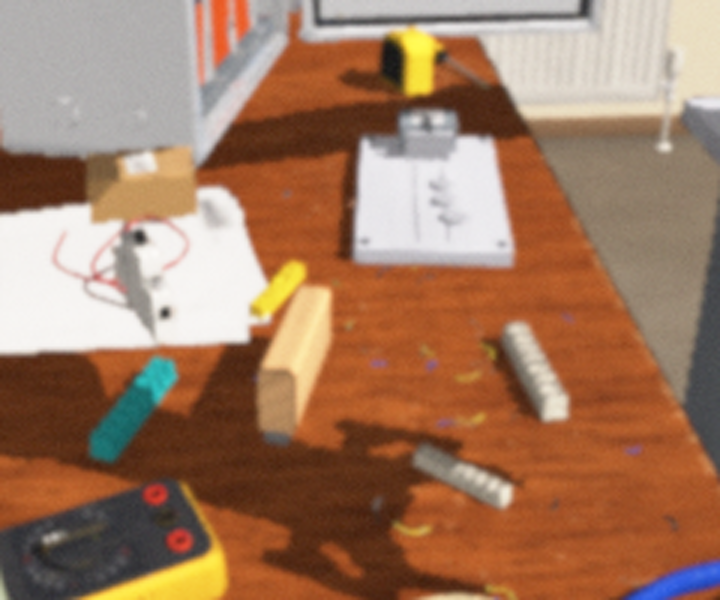

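The strip candidates in the top picture are turquoise (155,144), yellow (210,182), small white (128,224) and large white (163,251). By the description I choose the large white one, at about (432,355). The slugs lie in a row at about (245–271,242) and the scraper is at (162,187). Next I take precise poses from the depth.

```bash
python3 - <<'E'
from h import *
for n in('top','side'):
    C=cloud(n,np.load(n+'0.npy')); x,y,z=C[...,0],C[...,1],C[...,2]
    b=np.nanmedian(z[(x>480)&(x<560)&(y>250)&(y<330)]); print(n,'bench z',b)
    def rect(name,box,zl,zh):
        m=(x>box[0])&(x<box[1])&(y>box[2])&(y<box[3])&(z-b>zl)&(z-b<zh)
        P=C[m]; r=cv2.minAreaRect(P[:,:2].astype(np.float32)); print(name,m.sum(),np.round(r[0],1),np.round(r[1],1),round(r[2],2),'z',np.nanmedian(P[:,2]).round(1))
    rect('jig',(380,560,-60,220),9,26)
    rect('scraper',(550,650,290,430),45,75)
    rect('strip',(395,470,295,415),10,28)
    rect('small',(450,550,410,500),8,28)
    rect('stop',(420,520,-50,50),30,70)
    e=(abs(z-b)<8)&(y>200)&(y<420); print('edge xmin',np.nanmin(x[e]))
im=cv2.imread('pics/top0.png')
crop=cv2.resize(im[225:275,135:195],(480,400),interpolation=cv2.INTER_CUBIC); 
c2=cv2.resize(im[205:270,220:325],(646,400),interpolation=cv2.INTER_CUBIC)
cv2.imwrite('pics/c.png',np.vstack([np.pad(crop,((0,0),(0,166),(0,0)))[:195*2][::1][60:260],c2]))
E
```

```text
top bench z -1.6414559794707202
jig 4127 [468.9  80.2] [230.8 130.8] 83.77 z 14.6
scraper 417 [597.7 358.4] [109.3  24.5] 73.98 z 51.8
strip 205 [435.1 351.3] [16.9 91.6] 5.95 z 14.9
small 81 [500.6 453. ] [27.9 79.1] 29.31 z 9.9
stop 468 [460.2  -3.1] [57.5 56.1] 84.07 z 44.4
edge xmin 338.31455555121545
side bench z 1.0351734318213914
jig 1850 [470.1  79.9] [235.2 129.9] 83.8 z 17.2
scraper 446 [599.  360.4] [110.2  24. ] 74.32 z 54.8
strip 250 [436.2 352.6] [16.3 91.5] 5.69 z 17.6
small 169 [501.6 454.5] [12.6 61.4] 46.93 z 12.6
stop 235 [460.8  -1.7] [57.3 55.3] 84.63 z 45.5
edge xmin 339.4309010884315
```

View pics/c.png

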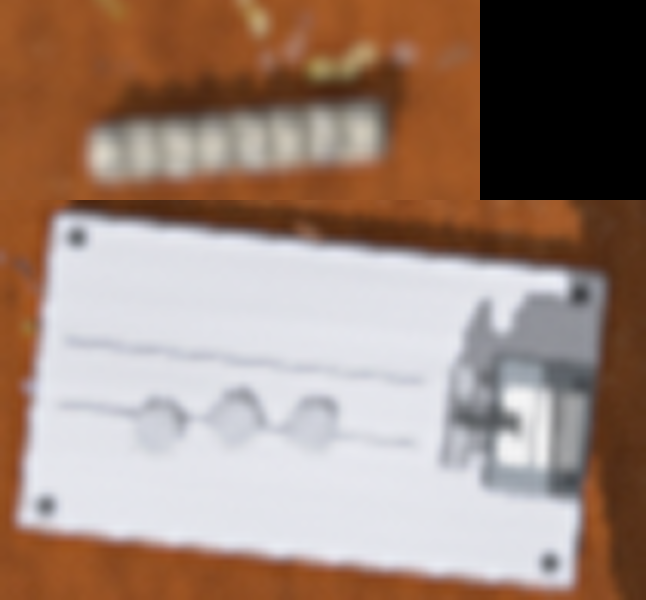

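The chosen strip is the large white one (crop at about 90–385, 100–180). The slugs lie on the lower scribed line, with the stop at the right end. Now I move to above the scraper.

Call:
move_arm --pt "0 0 -8.26 0.034 -0.024 -0.011 0.085" --pt "0 0 -8.26 0.034 -0.024 -0.011 0.085" --pt "0 0 -8.26 0.034 -0.024 -0.011 0.085" --pt "0 0 -8.26 0.034 -0.024 -0.011 0.085" --pt "0 0 -8.26 0.034 -0.024 -0.011 0.06"

```text
clock: 1.4
eef_pos: [428.4, 476.1, 176.1]
tool_rot: [3.141, -0.0, 2.008]
force: [-0.2, 0.6, 0.8]
width: 72.8
gripper_force: 0.0
```

Call:
move_arm --pt "0 0 -8.26 0.034 -0.024 -0.011 0.06" --pt "0 0 -8.26 0.034 -0.024 -0.011 0.06" --pt "0 0 -8.26 0.034 -0.024 -0.011 0.06" --pt "0 0 -8.26 0.034 -0.024 -0.011 0.06" --pt "0 0 -8.26 0.034 -0.024 -0.011 0.06"

```text
clock: 1.9
eef_pos: [598.4, 356.2, 121.0]
tool_rot: [3.142, -0.001, 1.288]
force: [0.2, 0.9, 0.5]
width: 60.0
gripper_force: 0.0
```

Call:
move_arm --pt "0 0 0 0 0 0 0.06" --pt "0 0 0 0 0 0 0.06"

```text
clock: 2.1
eef_pos: [597.8, 355.6, 120.7]
tool_rot: [-3.141, 0.001, 1.291]
force: [-1.1, 0.0, 0.0]
width: 60.0
gripper_force: 0.0
```

Call:
move_arm --pt "0 0 0 0.0005 0.002 -0.04 0.06" --pt "0 0 0 0 0.0017 -0.04 0.06" --pt "0 0 0 0 0 -0.019 0.06" --pt "0 0 0 0 0 0 0.015" --pt "0 0 0 0 0 0 0.015"

```text
clock: 2.6
eef_pos: [598.1, 361.5, 23.4]
tool_rot: [3.141, -0.001, 1.294]
force: [0.1, 0.0, 0.4]
width: 31.6
gripper_force: 0.0
```

Call:
move_arm --pt "0 0 0 0 0 0 0.015" --pt "0 0 0 0 0 0 0.015" --pt "0 0 0 0 0 0 0.015"

```text
clock: 2.9
eef_pos: [599.0, 361.4, 24.5]
tool_rot: [3.139, -0.003, 1.293]
force: [-0.8, 0.8, 5.9]
width: 23.0
gripper_force: 60.8
```

Call:
move_arm --pt "0 0 0 0 0 0.03 0.015" --pt "0 0 3 -0.01 -0.014 0.035 0.015" --pt "0 0 3 -0.025 -0.035 0 0.015" --pt "0 0 3.7 -0.025 -0.035 0 0.015" --pt "0 0 0 -0.025 -0.035 0 0.015"

```text
clock: 3.4
eef_pos: [511.8, 240.6, 88.1]
tool_rot: [3.141, -0.001, 1.464]
force: [1.1, -0.8, -2.3]
width: 23.3
gripper_force: 59.8
```

Call:
move_arm --pt "0 0 0 -0.025 -0.035 0 0.015" --pt "0 0 0 -0.025 -0.035 0 0.015" --pt "0 0 0 -0.025 -0.035 0 0.015" --pt "0 0 0 -0.016 -0.02 0 0.015" --pt "0 0 0 0 0 0 0.015"

```text
clock: 3.9
eef_pos: [418.4, 113.1, 87.8]
tool_rot: [-3.138, 0.002, 1.457]
force: [0.5, -0.3, -0.8]
width: 23.1
gripper_force: 59.8
```

Call:
move_arm --pt "0 0 0 0 0 0 0.015"

```text
clock: 4.0
eef_pos: [422.4, 116.6, 87.9]
tool_rot: [3.14, -0.001, 1.461]
force: [1.1, 0.8, -2.6]
width: 23.0
gripper_force: 59.8
```

Call:
move_arm --pt "0 0 0 0 0 -0.03 0.015" --pt "0 0 0 0 0 -0.013 0.015" --pt "0 0 0 0 0 0 0.015" --pt "0 0 0 0 0 0 0.015"

```text
clock: 4.4
eef_pos: [422.9, 117.5, 44.4]
tool_rot: [3.14, -0.0, 1.463]
force: [-0.2, 1.1, -0.7]
width: 23.0
gripper_force: 60.0
```

Call:
move_arm --pt "0 0 0 0 0 -0.002 0.015" --pt "0 0 0 0 0 0 0.015"

```text
clock: 4.6
eef_pos: [422.8, 117.3, 43.0]
tool_rot: [3.139, -0.001, 1.463]
force: [-0.9, 0.2, -2.9]
width: 23.1
gripper_force: 60.0
```

Call:
move_arm --pt "0 0 0 0 0 -0.002 0.015" --pt "0 0 0 0 0 0 0.015"

```text
clock: 4.8
eef_pos: [422.4, 117.1, 40.9]
tool_rot: [3.14, -0.0, 1.463]
force: [0.8, -0.2, -1.4]
width: 23.0
gripper_force: 60.0
```

Call:
move_arm --pt "0 0 0 0 0 -0.001 0.015" --pt "0 0 0 0 0 0 0.015"

```text
clock: 5.0
eef_pos: [422.4, 117.0, 40.4]
tool_rot: [3.14, -0.001, 1.462]
force: [-1.8, -0.8, 8.2]
width: 23.1
gripper_force: 61.3
```

```bash
python3 - <<'E'
from h import *
print(telemetry.read_state()['force'])
im,_=eyes.get_image('side'); cv2.imwrite('pics/s1.png',cv2.resize(im[110:260,220:400],(720,600),interpolation=cv2.INTER_CUBIC))
E
```

```text
[-1.76586854 -0.7982698   8.18642902]
```

View pics/s1.png

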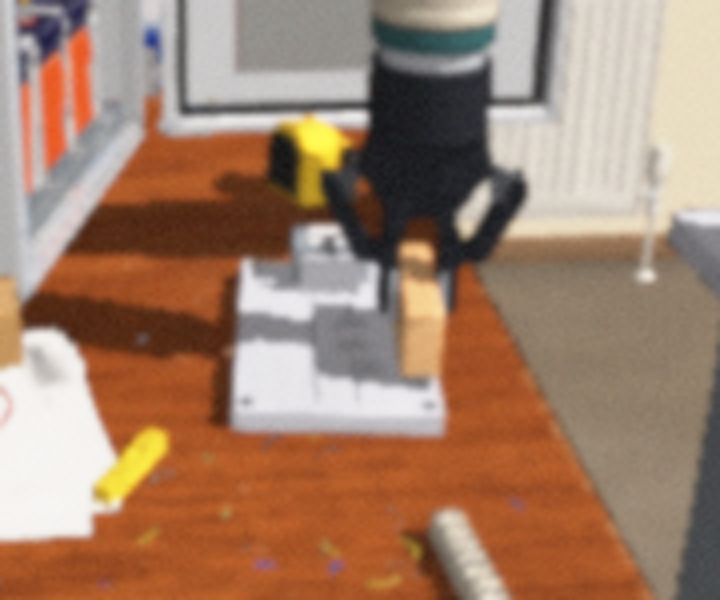

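The block stands flat on the plate on the robot side of the slugs, pressing with 8 N. Now I sweep along +x.

Call:
move_arm --pt "0 0 0 0.008 -0.0009 0 0.015" --pt "0 0 0 0.008 -0.0009 0 0.015" --pt "0 0 0 0.008 -0.0009 0 0.015" --pt "0 0 0 0.008 -0.0009 0 0.015" --pt "0 0 0 0.008 -0.0009 0 0.015"

```text
clock: 5.55
eef_pos: [437.8, 115.3, 40.3]
tool_rot: [-3.096, -0.003, 1.467]
force: [-38.5, 4.8, 55.6]
width: 22.9
gripper_force: 68.3
```

Call:
move_arm --pt "0 0 0 0.008 -0.0009 0 0.015" --pt "0 0 0 0.008 -0.0009 0 0.015" --pt "0 0 0 0.008 -0.0009 0 0.015" --pt "0 0 0 0.008 -0.0009 0 0.015" --pt "0 0 0 0.008 -0.0009 0 0.015"

```text
clock: 6.05
eef_pos: [484.2, 110.4, 40.3]
tool_rot: [-3.108, -0.003, 1.465]
force: [-26.2, 2.1, 37.5]
width: 23.1
gripper_force: 66.1
```

Call:
move_arm --pt "0 0 0 0.008 -0.0009 0 0.015" --pt "0 0 0 0.008 -0.0009 0 0.015" --pt "0 0 0 0.008 -0.0009 0 0.015" --pt "0 0 0 0.008 -0.0009 0 0.015" --pt "0 0 0 0.008 -0.0009 0 0.015"

```text
clock: 6.55
eef_pos: [531.5, 105.2, 40.3]
tool_rot: [-3.121, -0.002, 1.464]
force: [-17.1, 2.3, 23.8]
width: 23.2
gripper_force: 64.2
```

Call:
move_arm --pt "0 0 0 0.008 -0.0009 0 0.015" --pt "0 0 0 0.008 -0.0009 0 0.015" --pt "0 0 0 0 0 0 0.015" --pt "0 0 0 0 0 0 0.015"

```text
clock: 6.95
eef_pos: [557.9, 101.2, 39.2]
tool_rot: [3.141, 0.0, 1.462]
force: [-0.1, 0.1, -1.1]
width: 23.2
gripper_force: 60.5
```

```bash
python3 - <<'E'
from h import *
im,_=eyes.get_image('side'); a=cv2.resize(im[150:250,220:340],(600,500)); cv2.imwrite('pics/s2.png',a)
im,_=eyes.get_image('top')
for n in('side','top'):
    if n=='side': eyes.get_image('side')
    for r in finder.pinpoint(n,'slug_1'): print(n,round(r['confidence'],2),w(n,r['location']).round())
E
```

```text
side 0.54 [578. 134.   1.]
top 0.57 [464.  27.  22.]
```

View pics/s2.png

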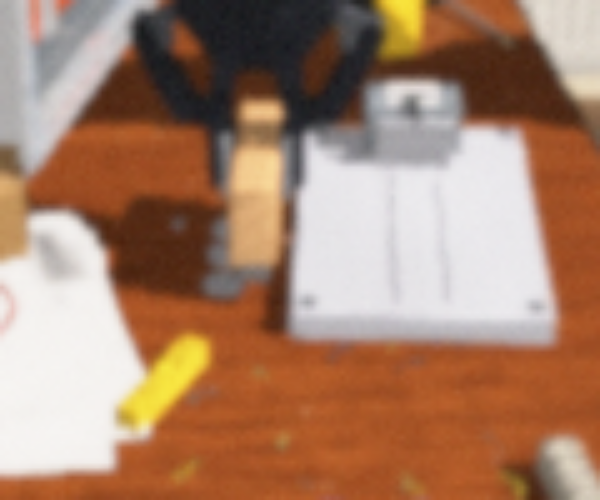

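The plate is clear, with the slugs lying on the bench beyond its edge at crop (225,260). I take the block back to its place.

Call:
move_arm --pt "0 0 0 0 0 0.03 0.015" --pt "0 0 0 0 0.01 0.03 0.015" --pt "0 0 0 0.008 0.04 0 0.015" --pt "0 0 0 0.008 0.04 0 0.015" --pt "0 0 0 0.008 0.04 0 0.015"

```text
clock: 7.7
eef_pos: [581.7, 232.9, 99.7]
tool_rot: [3.141, -0.0, 1.462]
force: [-0.3, 0.3, -1.8]
width: 23.2
gripper_force: 60.6
```

Call:
move_arm --pt "0 0 0 0.008 0.04 0 0.015" --pt "0 0 0 0.008 0.04 0 0.015" --pt "0 0 0 0 0.04 0 0.015" --pt "0 0 0 0 0.01 -0.03 0.015" --pt "0 0 0 0 0 -0.03 0.015"

```text
clock: 8.2
eef_pos: [596.9, 366.3, 38.9]
tool_rot: [3.141, -0.004, 1.468]
force: [0.2, -0.1, -1.8]
width: 23.1
gripper_force: 60.6
```

Call:
move_arm --pt "0 0 0 0 0 -0.01 0.015" --pt "0 0 0 0 0 0 0.015" --pt "0 0 0 0 0 0 0.015"

```text
clock: 8.5
eef_pos: [598.8, 360.7, 30.4]
tool_rot: [3.14, -0.0, 1.461]
force: [-0.2, -0.7, -1.2]
width: 23.0
gripper_force: 60.5
```

Call:
move_arm --pt "0 0 0 0 0 -0.004 0.015" --pt "0 0 0 0 0 0 0.015" --pt "0 0 0 0 0 -0.0015 0.015" --pt "0 0 0 0 0 0 0.015"

```text
clock: 8.9
eef_pos: [598.0, 361.5, 24.4]
tool_rot: [3.141, -0.001, 1.462]
force: [1.1, 0.3, -0.5]
width: 23.2
gripper_force: 60.8
```

Call:
move_arm --pt "0 0 0 0 0 0 0.06" --pt "0 0 0 0 0 0 0.06" --pt "0 0 0 0 0 0 0.06" --pt "0 0 0 0 0 0.02 0.06" --pt "0 0 0 0 0 0.04 0.06"

```text
clock: 9.4
eef_pos: [595.1, 360.4, 81.1]
tool_rot: [-3.136, 0.004, 1.462]
force: [0.6, 1.0, 0.2]
width: 59.9
gripper_force: 0.0
```

Call:
move_arm --pt "0 0 3 -0.022 0 0.025 0.06" --pt "0 0 3 -0.04 -0.003 0 0.06" --pt "0 0 3 -0.04 -0.003 0 0.06" --pt "0 0 3.1 -0.04 -0.003 0 0.06" --pt "0 0 0 -0.02 0 -0.03 0.06"

```text
clock: 9.9
eef_pos: [434.2, 354.0, 81.7]
tool_rot: [3.139, -0.004, 1.676]
force: [1.0, 1.3, -0.8]
width: 60.0
gripper_force: 0.0
```

Call:
move_arm --pt "0 0 0 0 0 0 0.06" --pt "0 0 0 0 0 0 0.06"

```text
clock: 10.1
eef_pos: [436.7, 352.5, 79.1]
tool_rot: [3.141, 0.0, 1.674]
force: [0.4, 0.5, 0.5]
width: 59.9
gripper_force: 0.0
```

```bash
python3 - <<'E'
from h import *
im,dep=eyes.get_image('side'); cv2.imwrite('pics/s3.png',cv2.resize(im[140:340,180:400],(660,600)))
C=cloud('side',dep);x,y,z=np.moveaxis(C,-1,0)
for nm,bx,lo,hi in(('scraper',(550,650,290,430),45,65),('slugs',(535,640,30,200),3,30),('strip',(395,470,295,415),10,26)):
    m=(x>bx[0])&(x<bx[1])&(y>bx[2])&(y<bx[3])&(z>lo)&(z<hi); P=C[m]
    if len(P)>3: r=cv2.minAreaRect(P[:,:2].astype(np.float32)); print(nm,m.sum(),np.round(r,1) if 0 else r,P[:,2].max(),P.min(0),P.max(0))
for r in finder.pinpoint('side','slug_1'): print(round(r['confidence'],2),w('side',r['location']).round())
E
```

```text
scraper 432 ((597.6172485351562, 360.47259521484375), (112.22989654541016, 23.694761276245117), 83.77387237548828) 57.17755278745648 [581.07416978 304.00250837  45.01558505] [614.01762524 416.75063061  57.17755279]
slugs 238 ((587.603759765625, 119.0460205078125), (160.52890014648438, 104.6044921875), 89.92996215820312) 18.65056838399397 [535.25343291  38.81478121   3.00734519] [639.9966179  199.25557407  18.65056838]
strip 257 ((436.0489196777344, 352.51190185546875), (16.65654945373535, 90.75572204589844), 6.1434149742126465) 20.81815477977011 [423.68001347 307.14355011  10.42242819] [447.0564886  398.1302084   20.81815478]
0.59 [573.  99.   3.]
0.38 [572.  66.   0.]
0.38 [580. 130.   0.]
```

View pics/s3.png

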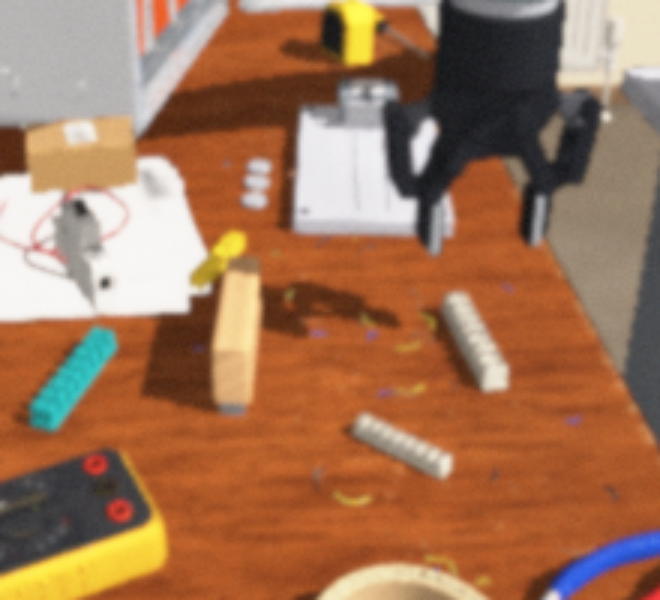

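Three slugs lie flat on the bench at crop (257,165–200), the scraper stands upright and the fingers are over the large white strip. Descending to grip it.

Call:
move_arm --pt "0 0 0 -0.0005 0 -0.04 0.06" --pt "0 0 0 0 0 -0.025 0.06" --pt "0 0 0 0 0 -0.009 0.05" --pt "0 0 0 0 0 0 0.01" --pt "0 0 0 0 0 0 0.01"

```text
clock: 10.7
eef_pos: [436.8, 352.6, 5.9]
tool_rot: [3.14, -0.001, 1.673]
force: [0.1, -0.6, 0.8]
width: 21.5
gripper_force: 0.0
```

Call:
move_arm --pt "0 0 0 0 0 0 0.01" --pt "0 0 0 0 0 0 0.01" --pt "0 0 0 0 0 0 0.01"

```text
clock: 11.0
eef_pos: [436.4, 353.0, 6.3]
tool_rot: [3.139, -0.001, 1.673]
force: [0.0, -1.0, 6.6]
width: 15.0
gripper_force: 60.9
```

Call:
move_arm --pt "0 0 0 0 0 0.03 0.01" --pt "0 0 0 0 -0.01 0.03 0.01" --pt "0 0 -4 0.006 -0.04 0 0.01" --pt "0 0 -4 0.006 -0.04 0 0.01" --pt "0 0 -4.1 0.006 -0.04 0 0.01"

```text
clock: 11.5
eef_pos: [453.4, 221.8, 65.7]
tool_rot: [3.14, -0.001, 1.461]
force: [1.3, -0.5, -0.1]
width: 15.1
gripper_force: 60.1
```

Call:
move_arm --pt "0 0 0 0.006 -0.04 0 0.01" --pt "0 0 0 0.006 -0.04 0 0.01" --pt "0 0 0 0.005 -0.03 0 0.01" --pt "0 0 0 0 -0.013 -0.015 0.01" --pt "0 0 0 0 0 -0.015 0.01"

```text
clock: 12.0
eef_pos: [471.2, 96.6, 35.5]
tool_rot: [3.139, 0.001, 1.458]
force: [0.6, 1.2, -1.7]
width: 15.3
gripper_force: 60.1
```

Call:
move_arm --pt "0 0 0 0 0 -0.008 0.01" --pt "0 0 0 0 0 0 0.01" --pt "0 0 0 0 0 0 0.01"

```text
clock: 12.3
eef_pos: [470.3, 100.0, 27.1]
tool_rot: [3.142, -0.0, 1.463]
force: [-0.2, 0.1, 0.1]
width: 15.2
gripper_force: 60.1
```

```bash
cat > chk.py <<'E'
from h import *
import sys
s=telemetry.read_state(); print(s['eef_pos'].round(1),s['tool_rot'].round(3),s['force'].round(1))
c=np.array([469.5,80]);ex=np.array([.9942,-.108]);ey=np.array([.108,.9942])
for n in('side','top'):
    im,dep=eyes.get_image(n); cv2.imwrite(f'pics/{sys.argv[1]}{n}.png',cv2.resize(im[150:240,260:360] if n=='side' else im[205:270,220:325],(600,540) if n=='side' else (735,455),interpolation=cv2.INTER_CUBIC))
    C=cloud(n,dep)
    for k in('strip','stop_face'):
      for r in finder.pinpoint(n,k):
        P=w(n,r['location']); q=P[:2]-c
        if abs(q@ex)<60 and abs(q@ey)<120: print(n,k,round(r['confidence'],2),'jig',round(q@ex,1),round(q@ey,1),P[2].round(1))
    q=C[...,:2]-c; jx,jy,z=q@ex,q@ey,C[...,2]
    # white strip top: between fingers and far end
    for lo,hi in((-25,0),(34,60)):
        m=(abs(jx)<25)&(jy>lo)&(jy<hi)&(z>26)&(z<55)
        if m.sum()>5: print(n,(lo,hi),m.sum(),'x',np.percentile(jx[m],[3,97]).round(1),'y',np.percentile(jy[m],[2,98]).round(1),'z',np.median(z[m]).round(1))
E
python3 chk.py a
```

```text
[470.3 100.   27.1] [ 3.142 -0.     1.463] [-0.2  0.1  0.1]
side strip 0.6 jig -4.4 22.4 25.6
side stop_face 0.4 jig 2.0 -54.9 29.2
side (-25, 0) 20 x [-7.9  3.4] y [-24.4  -4.9] z 39.1
side (34, 60) 26 x [-8.2  5.5] y [35.3 58.6] z 38.4
top stop_face 0.6 jig -0.5 -51.9 20.9
```

View pics/aside.png

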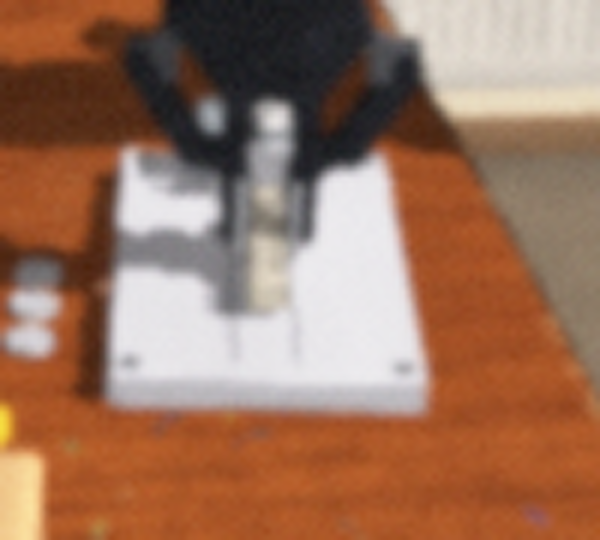

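The strip is held level between the scribed lines, about 1.4 mm towards -x. I lower it with that correction.

Call:
move_arm --pt "0 0 0 0.0014 0 -0.003 0.01" --pt "0 0 0 0 0 0 0.01" --pt "0 0 0 0 0 -0.0013 0.01" --pt "0 0 0 0 0 0 0.01"

```text
clock: 13.0
eef_pos: [471.6, 99.3, 22.4]
tool_rot: [-3.141, 0.0, 1.462]
force: [0.1, 0.8, -0.7]
width: 15.3
gripper_force: 60.1
```

Call:
move_arm --pt "0 0 0 0 0 -0.0007 0.01" --pt "0 0 0 0 0 0 0.01"

```text
clock: 13.2
eef_pos: [471.6, 99.3, 22.3]
tool_rot: [3.142, -0.0, 1.462]
force: [-0.8, 0.4, 5.2]
width: 15.2
gripper_force: 60.9
```

Call:
move_arm --pt "0 0 0 -0.0006 -0.006 0 0.01" --pt "0 0 0 -0.0006 -0.006 0 0.01" --pt "0 0 0 -0.0006 -0.006 0 0.01" --pt "0 0 0 -0.0005 -0.005 0 0.01" --pt "0 0 0 0 0 0 0.01"

```text
clock: 13.7
eef_pos: [469.8, 75.7, 22.3]
tool_rot: [3.141, -0.0, 1.461]
force: [-0.2, 1.2, 6.7]
width: 15.1
gripper_force: 61.0
```

Call:
move_arm --pt "0 0 0 -0.0004 -0.004 0 0.01" --pt "0 0 0 -0.0004 -0.004 0 0.01" --pt "0 0 0 0 0 0 0.01" --pt "0 0 0 0 0 0 0.01"

```text
clock: 14.1
eef_pos: [469.0, 68.8, 22.3]
tool_rot: [3.141, -0.001, 1.463]
force: [0.6, 3.1, 5.4]
width: 15.5
gripper_force: 60.9
```

Call:
move_arm --pt "0 0 0 -0.0003 -0.003 0 0.01" --pt "0 0 0 -0.0002 -0.002 0 0.01" --pt "0 0 0 -0.0002 -0.0015 0 0.01" --pt "0 0 0 0 0 0 0.01" --pt "0 0 0 0 0 0 0.01"

```text
clock: 14.6
eef_pos: [468.5, 64.9, 22.3]
tool_rot: [3.141, -0.004, 1.465]
force: [0.6, 9.1, 5.7]
width: 15.1
gripper_force: 60.8
```

```bash
python3 chk.py b
```

```text
[468.5  64.9  22.3] [ 3.141 -0.004  1.465] [0.6 9.1 5.7]
side strip 0.54 jig -1.2 -13.2 18.4
side stop_face 0.62 jig -1.2 -66.2 29.3
side (-25, 0) 120 x [-20.4  19.8] y [-21.   -1.5] z 39.7
```

View pics/bside.png

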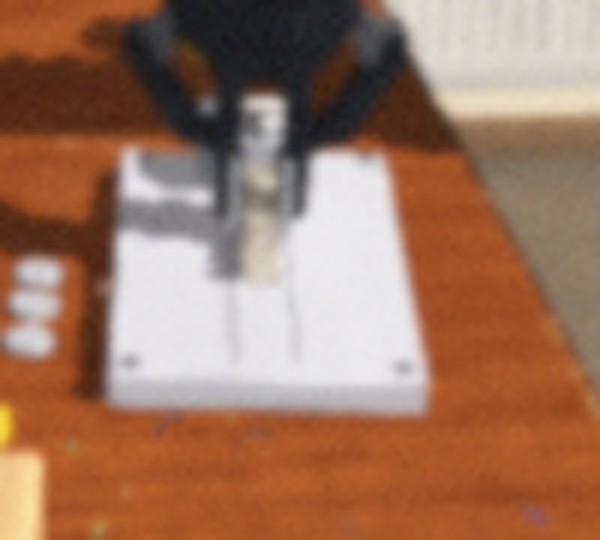

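View pics/btop.png

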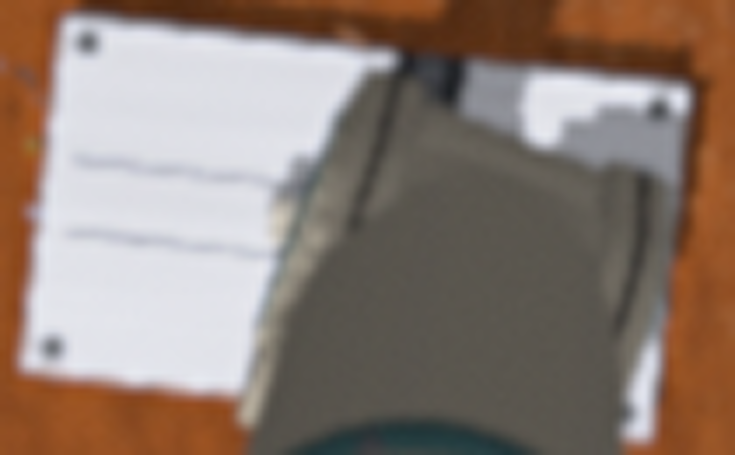

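The strip lies against the stop between the lines, with a net push of about 9 N including friction. I add a little more.

Call:
move_arm --pt "0 0 0 -0.0002 -0.002 0 0.01" --pt "0 0 0 -0.0002 -0.002 0 0.01" --pt "0 0 0 0 0 0 0.01" --pt "0 0 0 0 0 0 0.01" --pt "0 0 0 0 0 0 0.01"

```text
clock: 15.4
eef_pos: [468.1, 61.9, 22.3]
tool_rot: [3.141, -0.005, 1.466]
force: [1.8, 11.3, 5.3]
width: 15.4
gripper_force: 60.8
```

```bash
python3 - <<'E'
from h import *
F=[]
for i in range(8):
    im,d=eyes.get_image('side'); s=telemetry.read_state(); F.append(np.r_[s['force'],s['eef_pos']])
F=np.array(F);print(F.mean(0).round(2),F.std(0).round(2))
for k in('stop_face','strip'):
    for r in finder.pinpoint('side',k): print(k,round(r['confidence'],2),w('side',r['location']).round(1))
cv2.imwrite('pics/end.png',cv2.resize(im[150:210,270:330],(600,600),interpolation=cv2.INTER_CUBIC))
E
```

```text
[  1.42  11.25   5.3  468.15  61.95  22.27] [0.41 0.54 0.71 0.01 0.01 0.01]
stop_face 0.44 [465.1  13.3  28.6]
strip 0.86 [706.7 377.2   2.9]
strip 0.6 [505.8 452.8   2. ]
strip 0.5 [470.6  66.   16.9]
strip 0.44 [608.8 232.6   3.4]
strip 0.22 [ 4.717e+02  7.930e+01 -3.000e-01]
```

View pics/end.png

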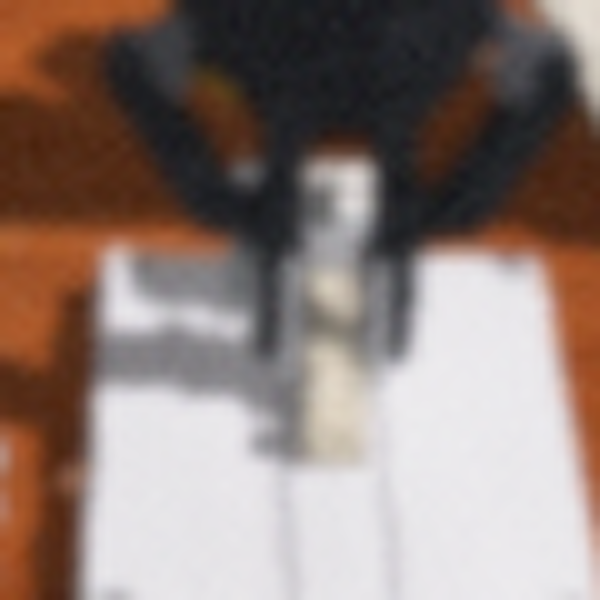

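The strip is centred and square against the stop. The net push is 11.3 N, and the geometry gives about 10 mm of travel. Handing in.

```bash
python3 -c "
from cell import ctrl; print(ctrl.finish_job())"
```

```text
the job is handed in; nothing more can be done
None
```

I handed the job in: the three slugs are wiped onto the bench, the scraper is back clear of the jig, and the gripper is holding the strip centred and flat against the stop at about 11 N; the hand-in returned no verdict.

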